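# Slide the bead tray into its dock and latch it

### The job

Dock the blue bead tray that stands in front of the aluminium tray dock. It is full of loose beads, so never lift or tip it: push it along the bench with the fingertips, into line with the mouth of the dock and then end-on between the rails until it is fully home against the back stop. Then push the black knob round to swing the latch all the way across the mouth behind the tray, so that it cannot slide back out, and leave the grey findings tray, the glue bottle and the screw pot where they stand.

Things in the scene. Friction and masses are not known exactly. Their poses are not given: they have to be found in the camera images.
- bead_tray: open blue tray of pale beads, 66 mm along its own x, 90 mm along its own y, 20 mm tall, walls 2 mm, about 0.12 kg, loose on the bench. Origin: centre of its underside. It starts in front of the dock's mouth, to the left or right of it, turned somewhat; it may go in either end first.
- dock: aluminium tray dock fixed to the bench, at a new place and yaw each time, open towards the robot. Origin: on the bench top, where the centre of a fully home tray lies. x points from the mouth into the dock, y to its left. The back stop's face is at x = +45 mm. No floor: the tray slides on the bench, its own y along the dock's x. Home, its rear wall stands at x = -45 mm, outside the rails.
- mouth (a point): middle of the dock's mouth, on the bench top, at dock x = -43 mm, y = 0. The side rails, 16 mm tall, have inner faces at dock y = +-35 mm (2 mm of play each side) from the back stop out to x = -28 mm and flare from there to y = +-42 mm at the mouth.
- latch (a joint): swing latch on an upright pivot right of the mouth. At 0 rad the arm points to the dock's -y (open); the value grows clockwise seen from above: 1.57 points to -x (out of the dock), 3.14 to +y, across the mouth, against its stop (shut). Starts at 0.1 to 0.7. Stays where it is left; friction takes about 1 N at the knob. It cannot be shut in front of a tray that stands well short of home.
- pivot (a point): point on the latch's pivot axis, 30 mm above the bench, at dock x = -56, y = -54 mm. The pivot bolt ends 25 mm above the bench. The steel arm reaches 48 mm from the axis, 15 to 20 mm above the bench; its white nylon nose (8 mm radius, under the knob) when shut stands 1 mm behind the rear wall of a tray that is home.
- knob (a point): black upright knob of the latch, 14 mm in diameter, from 20 to 52 mm above the bench, 36 mm from the pivot axis; this point lies on its axis, 40 mm above the bench.
- findings_tray: open grey tray of metal findings, 62 mm along its own x, 85 mm along its own y, 18 mm tall, loose; leave it alone. Stands on the other side of the mouth's line, about 190 mm from the blue tray. Origin: centre of its underside.
- glue: glue bottle with a blue cap and a needle, standing, 25 mm in diameter, 100 mm tall, loose, to the left of the dock; leave it alone. Origin: centre of its underside.
- pot: white screw pot, 45 mm in diameter, 38 mm tall, loose, to the right of the dock; leave it alone. Origin: centre of its underside.
Things that resemble listed ones, but are neither listed nor needed, are in the scene too. Several things have the shape of the dock; the one meant has the colours described above.

How it is judged:
By the outcome, as a careful person would: the job done as asked, in the order asked, and still so for the second after the job is handed in, with the robot touching nothing.
It also fails if it takes over 67 s, if anything falls off the work surface, if the arm or the gripper's body presses on something with over 40 N, if the wrist force passes 120 N, or if a joint passes its speed limit or range.

### The arm

A 6-joint arm with a two-finger parallel gripper is mounted at the origin on the work surface; the furniture and walls round the work are solid. World frame = base frame: x ahead of the robot, y to its left, z up, the work surface at z = 0. Lengths are in m, angles in rad, forces in N, time in s.
With the tool pointing down it reaches from about 0.275 to 0.975 m from the base axis. Payload 8.4 kg.
Tool frame: the origin (TCP) lies midway between the tips of the shut fingers; the grasp point (between the pads) lies 19 mm behind it; z points along the fingers, y is the line along which they close (so a half turn about z gives the same grasp; the last joint's range is limited). The gripper opens to 92 mm and grips with 3 to 60 N. Pads are 20 mm wide; open, the fingers measure 128 mm over their backs; the gripper's body (75 mm by 189 mm) begins 69 mm behind the grasp point.
Start: joints at [-1.267, 0.353, 1.633, -0, 1.155, -0.002], TCP at [0.188, -0.596, 0.215] pointing down, gripper open.
Joint ranges: [-2.63, 2.63], [-0.92, 2.1], [0.06, 2.66], [-1.3, 4.44], [0, 2.69], [-3.02, 3.02]. Speed limits (rad/s): [2.22, 2.22, 2.79, 3.14, 3.14, 3.14].

### API

Orientations are given as a unit quaternion [x, y, z, w].
In Python, from station import sensors, optics, workorder gives the robot as it stands. The module is installed in compiled form; this text tells all that it offers.
- The arm moves only by the shell command python3 -m creep 'ROWS' [OPENING] [FORCE]. ROWS is JSON, a list of rows, each a list of 4 numbers: the shift along the tool's x, y, z in cm, then the turn about the tool's z in degrees. A call has 1 to 5 rows; each row shifts and turns the commanded pose from where the row before left it, along the tool's axes as they then stand; what a row does not reach is not made up. A row lasts 1/12 s, in which the tool goes at most 41.7 mm and 7.16 degrees, less where a joint would pass 70% of its speed; a pose out of reach is approached as far as the arm can. A call is refused whole if a number of a shift passes 4.17 or a number of a turn 7.16, either way. A call with a gripper value outside its range is refused whole. OPENING is the opening in per cent of the stroke, from 0 (shut) to 100 (fully open), set as the call begins (- or left out, the last holds). The fingers move at their own pace and stop on an object; FORCE is the grip in N (left out, the last holds). Time passes only in rows, so rows that do not move let the fingers close. It gives the time, the measured TCP pose, the force, the opening and the grip force at its end, in the units of the state.
- sensors.state(): the state, without advancing time (a new reading comes with each control period).
- optics.capture(name): name is "scene" or "side" or "wrist"; returns a dict with "color" (384x512x3 uint8, red, green, blue), "range_z" (384x512 float32, m along the optical axis (not along the pixel's ray), 0 where there is no reading), "fx", "fy", "cx", "cy" (pixels), "rvec" (rotation vector, rad) and "tvec" (3), from world to camera coordinates, as OpenCV has them. Camera axes: x right, y down, z forward; pixel columns grow to the right and rows downward; lengths in m; the calibration is good to about 2 mm. A picture is of the moment at which its call begins.
- workorder.finish_job(): hands the job in; it is judged then, once.
The state is a dict: "t": time; "qpos": joint angles; "dq": joint speeds; "joint_torque": joint torques, N m; "tool_pos": TCP position; "tcp_rot": TCP orientation; "wrist_force": force on the tool from outside, world axes, zero at the start; "moment": the same for the moment, N m; "opening": finger opening in m; "gripper_force": force on a finger pad.
Only numpy, scipy, OpenCV 4.12 (cv2) and the standard library are available. Lean on these libraries where they do the work, as an engineer would, in place of code of your own. Each camera call takes 0.05 s, during which the arm holds its last target. There are 200 camera calls.

## Working session

There is one attempt and no reset: what is moved stays moved. The work goes in short steps, Python scripts to look and compute and a shell command to move; the robot and the scene stay as the last step left them, time stands still between calls to the robot, and variables do not carry over. Pictures are saved under pics/ and viewed, at most 13 in all, crops included, and the job is handed in when it is done.

```bash
mkdir -p pics
cat > h.py <<'E'
import numpy as np, cv2
from station import sensors, optics
from scipy.spatial.transform import Rotation as R
def cap(n):
    c=optics.capture(n); c['R']=cv2.Rodrigues(np.array(c['rvec'],float))[0]; c['t']=np.array(c['tvec'],float).ravel(); return c
def save(c,f): cv2.imwrite('pics/'+f,cv2.cvtColor(c['color'],cv2.COLOR_RGB2BGR))
def ray(c,u,v,z):
    uv=np.atleast_2d(np.c_[u,v]).astype(float)
    d=np.c_[(uv[:,0]-c['cx'])/c['fx'],(uv[:,1]-c['cy'])/c['fy'],np.ones(len(uv))]@c['R']
    o=-c['R'].T@c['t']; return o+d*((z-o[2])/d[:,2])[:,None]
def cloud(c):
    v,u=np.mgrid[:384,:512]; Z=c['range_z']
    P=np.stack([(u-c['cx'])/c['fx']*Z,(v-c['cy'])/c['fy']*Z,Z],-1)
    return (P-c['t'])@c['R']
E
python3 - <<'E'
from h import *
a=cap('scene');b=cap('side');save(a,'a.png');save(b,'b.png')
print(sensors.state())
for c in(a,b): print(-c['R'].T@c['t'],c['fx'])
E
```

```text
{'t': 0.1, 'qpos': array([-1.26736716e+00,  3.53596727e-01,  1.63403418e+00, -8.11263634e-06,
        1.15520794e+00, -2.38806938e-03]), 'dq': array([ 0.00035209, -0.00270614, -0.00016461, -0.00179938, -0.00071752,
       -0.00093588]), 'joint_torque': array([ 1.64685994e-04, -5.94902658e+01, -3.34933341e+01,  6.99277804e-02,
        1.83506001e-02, -1.43585675e-05]), 'tool_pos': array([ 0.18804441, -0.59558242,  0.21393858]), 'tcp_rot': array([ 9.88331796e-01,  1.52315045e-01, -9.71031503e-05, -6.15494953e-04]), 'wrist_force': array([-0.10480937, -0.54259678,  0.72381092]), 'moment': array([-0.01954091, -0.04120101,  0.01749088]), 'gripper_force': 0.0, 'opening': 0.09175874856502389}
[ 0.26339652 -0.60673603  0.82965894] 361.05328742469834
[ 0.17330141 -1.09575151  0.54955501] 453.70135513970587
```

View pics/a.png

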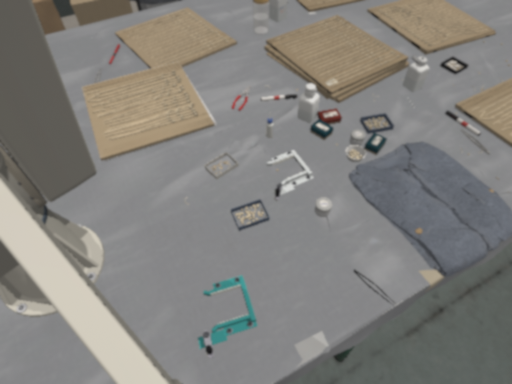

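View pics/b.png

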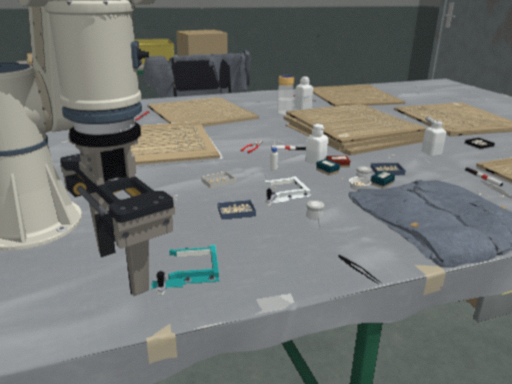

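The scene view shows the aluminium dock at about (292,172) with its knob at (278,190). The blue tray is at (250,214), the grey tray at (221,165), the glue at (269,128) and the pot at (323,204). The teal dock is a decoy. I'll measure next with an enlarged crop.

Run:
```python
from h import *
a=cap('scene')
cv2.imwrite('pics/c.png',cv2.resize(cv2.cvtColor(a['color'][115:240,195:345],cv2.COLOR_RGB2BGR),None,fx=4.5,fy=4.5,interpolation=cv2.INTER_CUBIC))
P=cloud(a)
for n,u,v,z in[('tray',250,214,.02),('find',221,165,.018),('glue',269,135,0),('pot',323,204,.038),('knob',278,186,.052),('dock',292,172,.016)]:
    print(n,ray(a,u,v,z)[0].round(3),P[v,u].round(3))
hsv=cv2.cvtColor(a['color'],cv2.COLOR_RGB2HSV)
print(a['color'][[214,210,225],[236,265,245]])
```

```text
tray [ 0.501 -0.112  0.02 ] [ 0.503 -0.107  0.012]
find [0.509 0.09  0.018] [0.512 0.097 0.009]
glue [0.71  0.147 0.   ] [0.701 0.132 0.016]
pot [ 0.682 -0.191  0.038] [ 0.68  -0.192  0.041]
knob [ 0.602 -0.087  0.052] [ 0.613 -0.071  0.027]
dock [ 0.681 -0.038  0.016] [ 0.688 -0.03   0.004]
[[167 157 139]
 [ 94  97 101]
 [ 97  99 102]]
```

View pics/c.png

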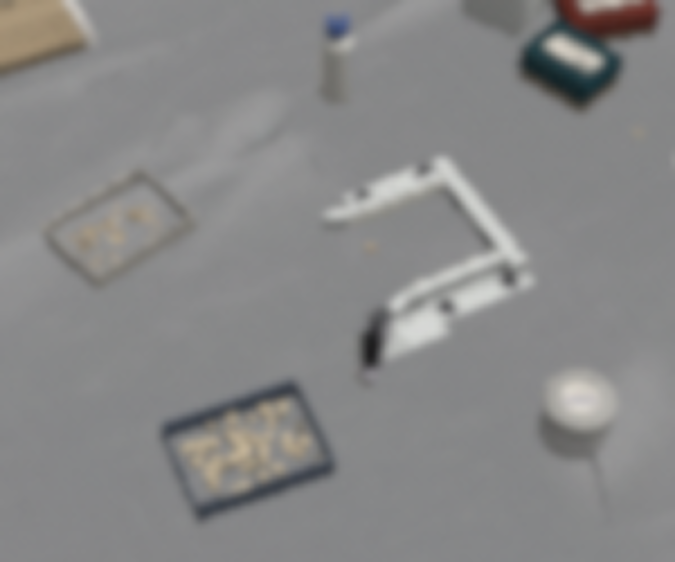

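The crop shows the blue tray's rim corners at about (163,428), (297,383), (333,467) and (202,518). The dock's back stop runs from (443,158) to (522,260), the left rail's mouth end is at (328,215), and the knob is at (375,335).

Run:
```python
from h import *
a=cap('scene')
def p(L,z): 
    L=np.array(L)/4.5+[195,115]; return ray(a,L[:,0],L[:,1],z)
t=p([(163,428),(297,383),(333,467),(202,518)],.02); print(t.round(3),t.mean(0))
print(np.linalg.norm(np.roll(t,-1,0)-t,axis=1), np.degrees(np.arctan2(*(t[1]-t[0])[1::-1])))
d=p([(443,158),(522,260),(328,215)],.016); print(d.round(3))
e=d[0]-d[1]; print(np.linalg.norm(e), 'dock yaw',np.degrees(np.arctan2(-e[0],e[1]))); f=d[0]-d[2];print(np.linalg.norm(f),np.degrees(np.arctan2(f[1],f[0])))
k=p([(380,312)],.052); print(k)
print(p([(47,233),(138,172),(193,222),(98,285)],.018))
w=cap('wrist'); print(-w['R'].T@w['t'],w['R'],w['fx'])
```

```text
[[ 0.462 -0.075  0.02 ]
 [ 0.549 -0.086  0.02 ]
 [ 0.538 -0.15   0.02 ]
 [ 0.454 -0.143  0.02 ]] [ 0.50071629 -0.11363692  0.02      ]
[0.08775896 0.06552041 0.08422377 0.06867138] -6.912677400738309
[[ 0.733  0.036  0.016]
 [ 0.728 -0.069  0.016]
 [ 0.638  0.029  0.016]]
0.10444168766384804 dock yaw -2.7398003138733014
0.0961155989850196 3.962720306144636
[[ 0.60870961 -0.08437822  0.052     ]]
[[0.46544821 0.10634054 0.018     ]
 [0.54287076 0.12680495 0.018     ]
 [0.55481995 0.06676887 0.018     ]
 [0.47603391 0.04834385 0.018     ]]
[ 0.26070314 -0.57312475  0.38378135] [[ 3.01217104e-01 -9.53555419e-01 -5.64944871e-04]
 [-9.17233250e-01 -2.89905212e-01  2.73199804e-01]
 [-2.60674934e-01 -8.17742677e-02 -9.61957144e-01]] 272.9856450833795
```

```bash
for i in 1 2 3; do python3 -m creep '[[3.3,-2.2,-0.23,0],[3.3,-2.2,-0.23,0],[3.3,-2.2,-0.23,0],[3.3,-2.2,-0.23,0],[3.3,-2.2,-0.23,0]]' 30 >/dev/null; done
for i in 1 2; do python3 -m creep '[[0,0,0,-6.8],[0,0,0,-6.8],[0,0,0,-6.8],[0,0,0,-6.8],[0,0,0,-6.8]]'; done
python3 - <<'E'
from h import *
s=sensors.state(); r=R.from_quat(s['tcp_rot']); x=r.as_matrix()[:,0]; print(s['tool_pos'],np.degrees(np.arctan2(x[1],x[0])),s['qpos'])
w=cap('wrist'); cv2.imwrite('pics/d.png',cv2.resize(cv2.cvtColor(w['color'],cv2.COLOR_RGB2BGR),(800,600),interpolation=cv2.INTER_CUBIC)); np.savez('w1.npz',**w)
E
```

```text
t: 1.92
tool_pos: [0.5608, -0.1321, 0.2489]
tcp_rot: [0.899, 0.437, -0.0, -0.0]
wrist_force: [0.1, 1.3, 0.2]
opening: 0.0276
gripper_force: 0.0
t: 2.33
tool_pos: [0.5608, -0.1323, 0.249]
tcp_rot: [0.732, 0.681, -0.0, -0.0]
wrist_force: [0.2, 0.5, -0.6]
opening: 0.0276
gripper_force: 0.0
[ 0.56076111 -0.13227784  0.24898971] 85.85823693328736 [-2.34249101e-01  2.45935352e-01  1.70245097e+00 -1.62542739e-05
  1.19341175e+00 -1.61955709e-01]
```

View pics/d.png

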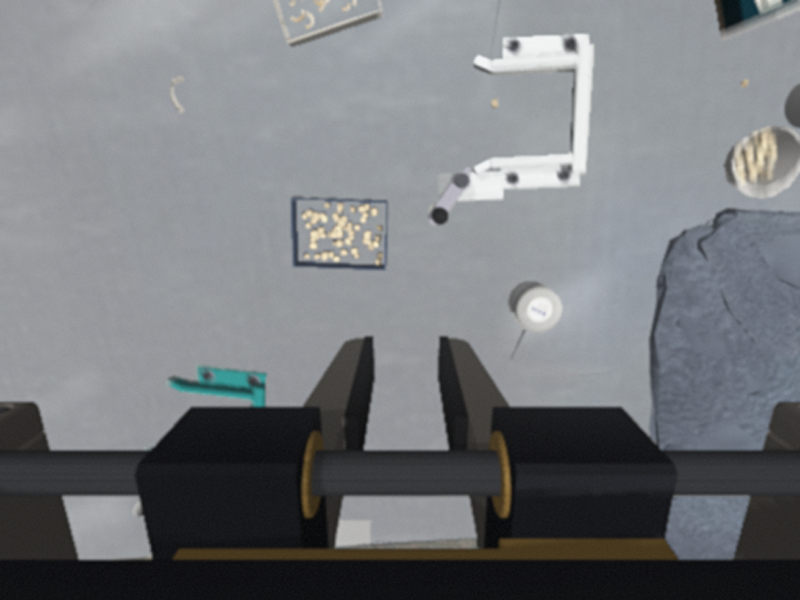

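The wrist view shows the tray's corners at (292,198), (388,200), (386,269) and (294,266). The back stop face runs from (577,70) to (573,155), and the rails' inner edges are at about y=72 and y=158. The pivot is at (461,181), the knob top at (440,215), and the pot at (538,308).

Run:
```python
from h import *
w=dict(np.load('w1.npz'))
def p(L,z): 
    L=np.array(L)/1.5625; return ray(w,L[:,0],L[:,1],z)[:,:2]
ang=lambda v: np.degrees(np.arctan2(v[1],v[0]))
t=p([(292,198),(388,200),(386,269),(294,266)],.02); print(t.round(4).tolist(),t.mean(0),ang(t[1]-t[0]),ang(t[2]-t[3]),ang(t[0]-t[3])-90)
print(np.linalg.norm(np.roll(t,-1,0)-t,axis=1))
b=p([(575,70),(573,155)],.016);l=p([(497,72),(575,69)],.016);r=p([(497,157),(573,154)],.016)
print('back',b,ang(b[0]-b[1])-90,'left',l,ang(l[1]-l[0]),'right',r,ang(r[1]-r[0]))
print('pivot',p([(461,181)],.025),'knob',p([(440,215)],.052))
g=w['color']; m=(cv2.cvtColor(g,cv2.COLOR_RGB2HSV)); 
# bright dock mask
mk=((m[...,2]>205)&(m[...,1]<30)).astype(np.uint8); n,lab,st,_=cv2.connectedComponentsWithStats(mk); print(st[st[:,4]>200])
# tray dark-blue mask
f=g.astype(int); tm=((f[...,2]-f[...,0]>12)&(m[...,2]<110)).astype(np.uint8); n,lab,st,_=cv2.connectedComponentsWithStats(tm)
for i in range(1,n):
    if st[i,4]>150 and st[i,0]<280 and st[i,1]<200:
        c=np.argwhere(lab==i)[:,::-1].astype(np.float32); q=cv2.boxPoints(cv2.minAreaRect(ray(w,c[:,0],c[:,1],.02)[:,:2].astype(np.float32))); print(st[i],q,q.mean(0))
```

```text
[[0.4603, -0.0713], [0.5476, -0.0794], [0.5403, -0.1436], [0.453, -0.1344]] [ 0.50028986 -0.10718707] -5.299803277599557 -6.040534923934729 -6.57513597690901
[0.08771913 0.06464089 0.08781866 0.06350781]
back [[ 0.71580873  0.01718731]
 [ 0.71652146 -0.05217347]] 0.588728900106446 left [[0.64933123 0.02044132]
 [0.71578073 0.0179641 ]] -2.13498287359069 right [[ 0.6483885  -0.04896807]
 [ 0.71649157 -0.05131415]] -1.9730037569346919
pivot [[ 0.61420582 -0.0672618 ]] knob [[ 0.59205127 -0.09313203]]
[[     0      0    512    384 193262]
 [   294     22     86    106   2910]
 [   337    187     22     20    341]]
[187 127  59  45 241] [[ 0.45243233 -0.13372178]
 [ 0.5373108  -0.14276618]
 [ 0.5439442  -0.08051376]
 [ 0.45906574 -0.07146937]] [ 0.49818826 -0.10711777]
```

```bash
python3 -m creep '[[0,0,0,-2.1],[-2.25,-3.1,0,0],[-2.25,-3.15,0,0],[0,0,3.4,0],[0,0,3.4,0]]' 49 >/dev/null
python3 -m creep '[[0,0,3.4,0],[0,0,3.4,0],[0,0,3.4,0],[0,0,3.4,0],[0,0,2.5,0]]' >/dev/null;python3 -m creep '[[0,0,1.2,0],[0,0,0,0],[0,0,0,0]]'
python3 - <<'E'
from h import *
s=sensors.state(); r=R.from_quat(s['tcp_rot']); x=r.as_matrix()[:,0]; print(s['tool_pos'],np.degrees(np.arctan2(x[1],x[0])))
w=cap('wrist'); cv2.imwrite('pics/e.png',w['color'][...,::-1])
E
```

```text
t: 3.47
tool_pos: [0.4967, -0.1747, 0.0083]
tcp_rot: [0.722, 0.692, -0.0, -0.0]
wrist_force: [0.7, -0.3, -0.4]
opening: 0.0448
gripper_force: 0.0
[ 0.49666973 -0.17470632  0.00832465] 87.55391091346021
```

View pics/e.png

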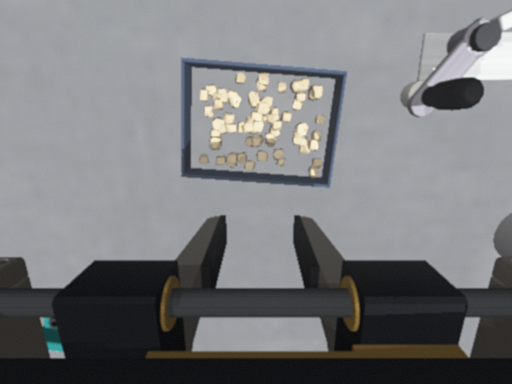

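The tray sits between and ahead of both fingertips, with its near wall at about row 180. I'm starting the push.

```bash
python3 -m creep '[[0.7,0,0,0],[0.5,0,0,0]]' >/dev/null
for i in 1 2 3; do python3 -m creep '[[0.6,0,0,0],[0.6,0,0,0],[0.6,0,0,0],[0.6,0,0,0],[0.6,0,0,0]]' |grep -E "force|tool"; done
python3 -m creep '[[0.5,0,0,0],[0.4,0,0,0],[0.4,0,0,0],[0.3,0,0,0],[0.2,0,0,0]]'
cat >> h.py <<'E'
O=np.array([.671,-.015]);yw=np.radians(-2)
D=lambda p:(np.atleast_2d(p)[:,:2]-O)@np.array([[np.cos(yw),-np.sin(yw)],[np.sin(yw),np.cos(yw)]])
def st():
    s=sensors.state(); x=R.from_quat(s['tcp_rot']).as_matrix()[:,0]; print('tcp',s['tool_pos'].round(4),'dock mm',(D(s['tool_pos'])*1e3).round(1),'yaw',np.degrees(np.arctan2(x[1],x[0])).round(2),'q',s['qpos'].round(2))
def tray(w):
    g=w['color'];m=cv2.cvtColor(g,cv2.COLOR_RGB2HSV);f=g.astype(int)
    tm=((f[...,2]-f[...,0]>12)&(m[...,2]<130)).astype(np.uint8); n,lab,s,_=cv2.connectedComponentsWithStats(tm)
    for i in range(1,n):
        if s[i,4]>150:
            c=np.argwhere(lab==i)[:,::-1]; q=D(ray(w,c[:,0],c[:,1],.02)).astype(np.float32)*1e3; print(s[i],cv2.minAreaRect(q))
E
python3 - <<'E'
from h import *
st()
w=cap('wrist'); tray(w);tray(cap('scene'));cv2.imwrite('pics/f.png',w['color'][...,::-1])
E
```

```text
tool_pos: [0.4984, -0.132, 0.0083]
wrist_force: [-0.2, -2.2, -0.7]
gripper_force: 0.4
tool_pos: [0.4995, -0.1021, 0.008]
wrist_force: [0.6, -0.2, 0.2]
gripper_force: 0.4
tool_pos: [0.5007, -0.0721, 0.0081]
wrist_force: [1.1, -0.7, -0.7]
gripper_force: 0.2
t: 5.35
tool_pos: [0.5015, -0.0544, 0.0081]
tcp_rot: [0.722, 0.692, -0.0, -0.0]
wrist_force: [0.7, -0.8, -0.0]
opening: 0.0451
gripper_force: 0.2
tcp [ 0.5015 -0.0544  0.0081] dock mm [[-168.   -45.3]] yaw 87.63 q [-0.11  0.47  2.03  0.    0.64 -0.07]
[ 177  115  157  107 2425] ((-171.54396057128906, -3.2957191467285156), (63.755191802978516, 88.33934020996094), 89.64199829101562)
[426 149  29  20 155] ((432.0467834472656, -185.16220092773438), (68.1635971069336, 78.68875122070312), 50.19330978393555)
[402 183  25  19 174] ((275.79254150390625, -248.31675720214844), (68.33802795410156, 49.153968811035156), 67.89376068115234)
[493 211  19  26 157] ((407.1278076171875, -439.63189697265625), (92.27098846435547, 38.65239334106445), 19.951955795288086)
[452 233  22  28 193] ((258.41888427734375, -437.85589599609375), (79.08753967285156, 48.80992889404297), 19.063095092773438)
```

View pics/f.png

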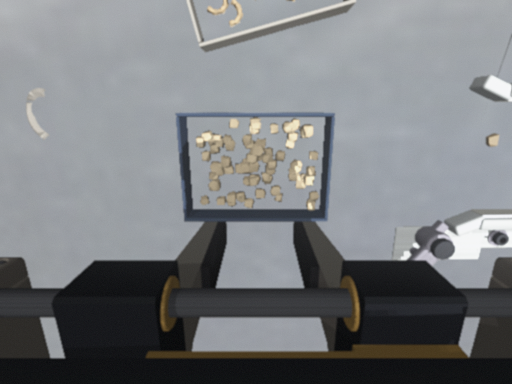

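The tray is square to the dock and about 3 mm short of its line, with walls at columns 180–332 and the near wall at row 215. One small nudge, then I go round behind it.

```bash
python3 -m creep '[[0.15,0,0,0],[0.13,0,0,0],[-1.0,0,0,0],[-1.2,0,0,0],[0,0,-3.0,0]]' >/dev/null
python3 -m creep '[[0,0,-3.0,0],[0,0,0,7.1],[0,0,0,7.1],[0,0,0,7.1],[0,0,0,7.1]]' 27 >/dev/null
python3 -m creep '[[0,0,0,7.1],[0,0,0,7.1],[0,0,0,7.1],[0,0,0,7.1],[0,0,0,7.1]]' >/dev/null
python3 -m creep '[[0,0,0,7.1],[0,0,0,7.1],[0,0,0,7.1],[0,0,0,4.4],[0,0,0,0]]' >/dev/null
python3 -m creep '[[-2.5,-2.1,0,0],[-2.5,-2.1,0,0],[-2.4,-2.1,0,0],[0,0,0,0]]'
python3 - <<'E'
from h import *
st()
w=cap('wrist'); tray(w);np.savez('w2.npz',**w);cv2.imwrite('pics/g.png',cv2.resize(w['color'][...,::-1],(800,600)))
E
```

```text
t: 7.45
tool_pos: [0.4235, -0.007, 0.0674]
tcp_rot: [1.0, -0.016, -0.003, -0.0]
wrist_force: [-1.6, 0.2, -0.2]
opening: 0.0249
gripper_force: 0.0
tcp [ 0.4235 -0.007   0.0674] dock mm [[-247.7   -0.7]] yaw -1.78 q [-0.02  0.27  2.17  0.    0.71  1.58]
[ 216   45   88  122 1298] ((-171.07882690429688, -0.6164016723632812), (64.5916519165039, 88.59910583496094), 89.69241333007812)
```

View pics/g.png

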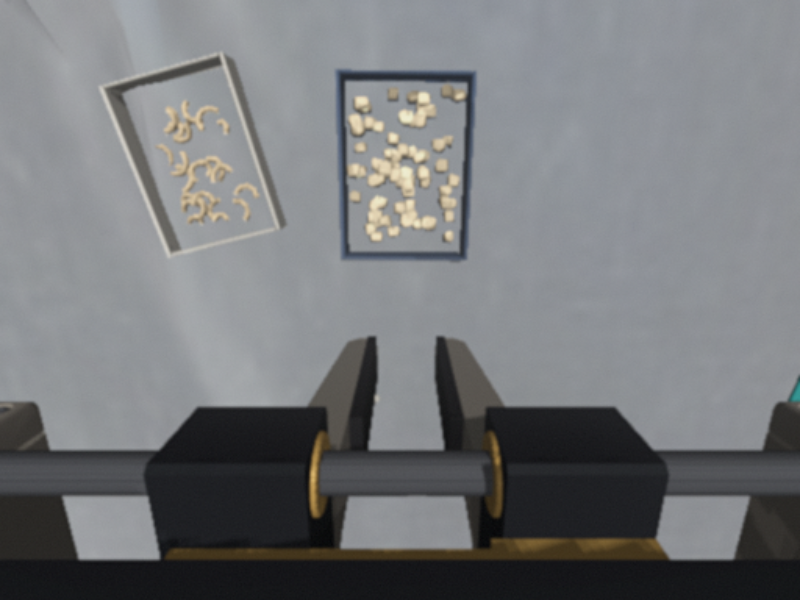

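The tray (340–475, 70–260) is straight ahead of the fingers and clear of the grey tray. Next I lower the tool, push to just before the mouth, and look again.

```bash
python3 -m creep '[[0,0,3.0,0],[0,0,2.4,0],[0,0,0.6,0],[1.2,0,0,0],[0.6,0,0,0]]' >/dev/null
python3 -m creep '[[0.5,0,0,0],[0.5,0,0,0],[0.6,0,0,0],[0.6,0,0,0],[0.6,0,0,0]]' |grep -E "force|tool"
for i in 1 2; do python3 -m creep '[[0.6,0,0,0],[0.6,0,0,0],[0.6,0,0,0],[0.5,0,0,0],[0.4,0,0,0]]' |grep -E "force|tool"; done
python3 - <<'E'
from h import *
st()
w=cap('wrist'); tray(w);np.savez('w2.npz',**w);cv2.imwrite('pics/h.png',cv2.resize(w['color'][...,::-1],(800,600)))
E
```

```text
tool_pos: [0.4757, -0.01, 0.0085]
wrist_force: [-2.1, 0.8, 1.3]
gripper_force: 0.4
tool_pos: [0.5026, -0.011, 0.008]
wrist_force: [-1.1, -0.2, 1.0]
gripper_force: 0.4
tool_pos: [0.5296, -0.0119, 0.0081]
wrist_force: [-1.1, -0.5, 1.3]
gripper_force: 0.4
tcp [ 0.5296 -0.0119  0.0081] dock mm [[-141.4   -1.9]] yaw -1.98 q [-0.03  0.5   1.98 -0.    0.66  1.58]
[ 195   67  119  155 2436] ((-87.34814453125, 0.5758762359619141), (88.52434539794922, 64.51071166992188), 0.02295042760670185)
```

View pics/h.png

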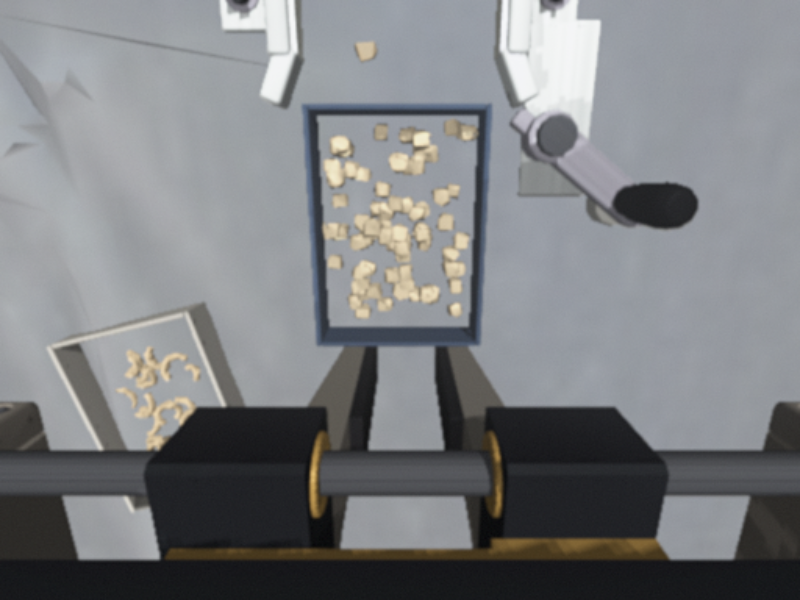

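The front wall (row 107, columns 303–490) is centred on the mouth, where the rails' inner edges are at about 297 and 500. There is a small tan speck at (365,50) inside the dock, so I'll check its height.

Run:
```python
from h import *
w=dict(np.load('w2.npz')); P=cloud(w); print(P[26:40:3,222:248:4,2].round(4)*1e3)
l=D(ray(w,[297/1.5625,297/1.5625],[10/1.5625,55/1.5625],.016))*1e3; r=D(ray(w,[498/1.5625,501/1.5625],[10/1.5625,50/1.5625],.016))*1e3; print(l,r)
```

```text
[[3.  3.1 3.4 2.8 2.5 2.7 2.9]
 [1.9 2.9 6.3 6.5 6.3 2.2 2.7]
 [3.5 3.2 5.9 7.1 6.4 2.1 3. ]
 [4.6 2.1 5.9 6.2 6.7 2.4 1.9]
 [4.3 3.2 3.2 4.  2.5 2.4 2.3]]
[[-13.53556438  33.6776653 ]
 [-26.93115683  34.6003994 ]] [[-13.49358707 -32.99886979]
 [-25.36667212 -34.72564059]]
```

It stands about 4 mm above the bench, so it's a real loose bit that would keep the tray from going home. I'll locate it and pick it out first.

Run:
```python
from h import *
for f,z in(('w1.npz',.003),('w2.npz',.003)):
    w=dict(np.load(f)); g=w['color']; m=cv2.cvtColor(g,cv2.COLOR_RGB2HSV)
    mk=((m[...,1]>60)&(m[...,2]>120)).astype(np.uint8); n,lab,s,c=cv2.connectedComponentsWithStats(mk)
    for i in range(1,n):
        d=D(ray(w,*c[i],z))[0]*1e3
        if -35<d[0]<45 and abs(d[1])<38:
            q=np.argwhere(lab==i)[:,::-1]; print(f,s[i],d,cv2.minAreaRect((D(ray(w,q[:,0],q[:,1],z))*1e3).astype(np.float32)))
st()
```

```text
w2.npz [238  30   2   6   6] [-22.44604166   9.53449079] ((-22.501850128173828, 9.50959587097168), (0.4459088146686554, 2.640592098236084), 76.29505920410156)
w2.npz [230  34   4   4   7] [-24.17614474  13.98948385] ((-24.27965545654297, 14.041854858398438), (2.284147024154663, 0.7794828414916992), 47.39326858520508)
tcp [ 0.5304 -0.0119  0.0082] dock mm [[-140.6   -1.8]] yaw -1.98 q [-0.03  0.5   1.98  0.    0.66  1.58]
```

```bash
python3 -m creep '[[-0.6,0,0,0],[-0.4,0,0,0],[0,0,-3.0,0],[0,0,-2.5,0],[3.2,-0.3,0,0]]' 13 >/dev/null
python3 -m creep '[[3.2,-0.3,0,0],[3.2,-0.3,0,0],[3.2,-0.33,0,0],[0,0,1.5,0],[0,0,0,0]]'
python3 - <<'E'
from h import *
st()
w=cap('wrist'); tray(w);np.savez('w3.npz',**w);cv2.imwrite('pics/i.png',cv2.resize(w['color'][100:340,130:390][...,::-1],(780,720))[:600])
E
```

```text
t: 10.05
tool_pos: [0.6465, -0.0035, 0.046]
tcp_rot: [1.0, -0.017, -0.001, 0.0]
wrist_force: [-1.8, 0.6, -1.5]
opening: 0.0119
gripper_force: 0.0
tcp [ 0.6465 -0.0035  0.046 ] dock mm [[-24.9  10.6]] yaw -1.96 q [-0.01  0.58  1.7  -0.    0.87  1.6 ]
[  0 138  17  32 395] ((19.472061157226562, 191.31866455078125), (11.162885665893555, 23.13973617553711), 75.37628936767578)
[293 225  21  36 271] ((-47.47148513793945, -28.091800689697266), (34.27837371826172, 11.516334533691406), 27.11788558959961)
[238 317  45  10 262] ((-125.05736541748047, 9.578405380249023), (9.440255165100098, 38.3187370300293), 0.023297643288969994)
```

View pics/i.png

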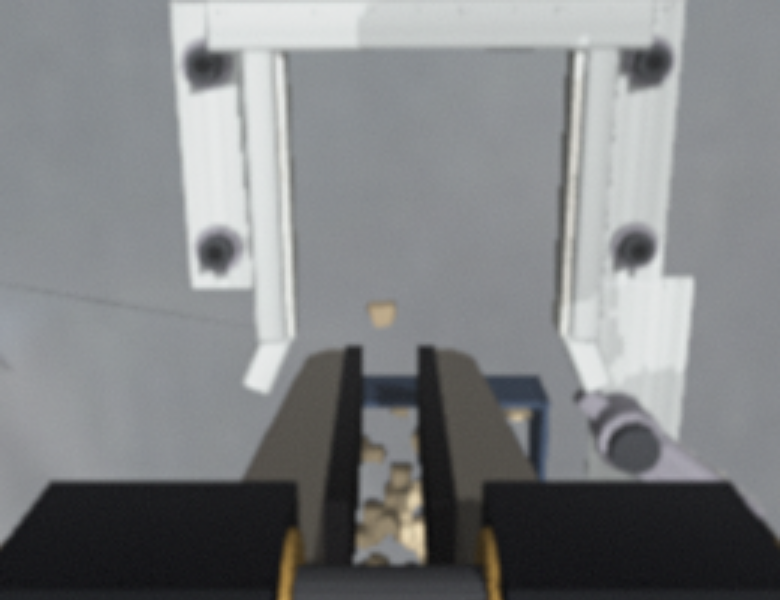

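The chip is at crop (381,313), a little ahead of the fingertips (355 to 420, row 345). The tips are tapered, so there is room beside the left rail.

Run:
```python
from h import *
w=dict(np.load('w3.npz'))
for u,v in[(381,313),(368,306),(397,306),(381,326)]: print(D(ray(w,130+u/3,100+v/3,.003))*1e3)
# rails inner faces top edges z=.016
for u,v in[(285,60),(293,330),(570,60),(563,330),(430,48)]: print('r',D(ray(w,130+u/3,100+v/3,.016))*1e3)
```

```text
[[-23.5402215   12.15605263]]
[[-21.51147855  15.71450571]]
[[-21.50652548   7.76815419]]
[[-27.33899361  12.16293055]]
r [[44.42259596 34.63191131]]
r [[-23.62123178  34.8760037 ]]
r [[ 44.47234601 -32.79513037]]
r [[-23.57842286 -35.18062988]]
r [[47.19475554  0.36932832]]
```

```bash
python3 -m creep '[[0,-0.13,1.5,0],[0,0,1.2,0],[0,0,0.6,0],[0,0,0.5,0],[0,0,0.5,0]]' 15
python3 -m creep '[[0,0,0,0],[0,0,0,0],[0,0,0,0],[0,0,0,0],[0,0,0,0]]' 0 8
python3 -m creep '[[0,0,-1,0],[0,0,-2,0],[0,0,-2,0],[0,0,-2,0],[0,0,0,0]]'
python3 - <<'E'
from h import *
w=cap('wrist');g=w['color']; m=cv2.cvtColor(g,cv2.COLOR_RGB2HSV)
mk=((m[...,1]>60)&(m[...,2]>120)).astype(np.uint8); n,lab,s,c=cv2.connectedComponentsWithStats(mk)
for i in range(1,n):
    if s[i,4]>3: print(s[i],(D(ray(w,*c[i],.003))*1e3).round(1))
cv2.imwrite('pics/j.png',cv2.resize(w['color'][100:300,130:390][...,::-1],(780,600)))
E
```

```text
t: 10.52
tool_pos: [0.6467, -0.0024, 0.0048]
tcp_rot: [1.0, -0.017, -0.0, -0.0]
wrist_force: [-0.1, -0.9, 0.4]
opening: 0.014
gripper_force: 0.0
t: 10.93
tool_pos: [0.6476, -0.0024, 0.0055]
tcp_rot: [1.0, -0.017, 0.0, -0.0]
wrist_force: [-0.2, -0.7, 0.1]
opening: 0.0004
gripper_force: 0.0
t: 11.35
tool_pos: [0.6501, -0.0024, 0.08]
tcp_rot: [1.0, -0.017, 0.003, -0.0]
wrist_force: [0.3, -1.0, 1.0]
opening: 0.0004
gripper_force: 0.0
[ 73 129   5   3   6] [[ 38.7 174.7]]
[ 79 130   2   3   4] [[ 37.6 171.2]]
[ 23 137  27  28 413] [[ 21.7 211.2]]
[ 26 156   8   8  28] [[ 11.9 221.6]]
[256 194   6   5  25] [[-22.9  12.1]]
[244 282   4  48 155] [[-146.2   26. ]]
[272 284   3  18  34] [[-128.9   -3.2]]
[268 345   2   4   4] [[-199.3    1.5]]
[ 95 351   4   1   4] [[-205.7  194.8]]
[136 351   7   1   7] [[-205.7  146.9]]
```

The fingers closed just above the chip, which hasn't moved from (-23,12). I'll retry 4 mm lower.

```bash
python3 -m creep '[[0,0,2.5,0],[0,0,2.5,0],[0,0,2,0],[0,0,0.5,0],[0,0,0,0]]' 15 
python3 -m creep '[[0,0,0.2,0],[0,0,0.1,0],[0,0,0,0]]'
```

```text
t: 11.82
tool_pos: [0.6463, -0.0024, 0.0004]
tcp_rot: [1.0, -0.017, -0.001, 0.0]
wrist_force: [-5.2, -0.3, 14.2]
opening: 0.0141
gripper_force: 7.2
t: 12.07
tool_pos: [0.6464, -0.0023, 0.0003]
tcp_rot: [1.0, -0.017, -0.001, 0.0]
wrist_force: [-14.8, -0.2, 40.2]
opening: 0.0135
gripper_force: 20.4
```

```bash
python3 -m creep '[[0,0,-0.4,0],[0,0,0,0],[0,0,0,0]]'
python3 -m creep '[[0,0,0,0],[0,0,0,0],[0,0,0,0],[0,0,0,0]]' 0 8
```

```text
t: 12.32
tool_pos: [0.647, -0.0024, 0.0008]
tcp_rot: [1.0, -0.017, -0.0, -0.0]
wrist_force: [0.8, -0.6, -0.6]
opening: 0.0139
gripper_force: 0.0
t: 12.65
tool_pos: [0.647, -0.0024, 0.0006]
tcp_rot: [1.0, -0.017, -0.0, 0.0]
wrist_force: [-0.6, -0.7, -0.0]
opening: 0.0003
gripper_force: 0.0
```

```bash
python3 -m creep '[[0,0,-1,0],[0,0,-2,0],[0,0,-2,0],[0,0,-2,0],[0,0,0,0]]' >/dev/null
python3 - <<'E'
from h import *
st();w=cap('wrist');g=w['color']; m=cv2.cvtColor(g,cv2.COLOR_RGB2HSV)
mk=((m[...,1]>60)&(m[...,2]>120)).astype(np.uint8); n,lab,s,c=cv2.connectedComponentsWithStats(mk)
for i in range(1,n):
    d=(D(ray(w,*c[i],.003))*1e3)[0]
    if s[i,4]>3 and abs(d[1])<60 and d[0]>-60: print(s[i],d.round(1))
P=cloud(w); print((P[188:204:2,250:268:3]*1e3)[...,2].round(1))
E
```

```text
tcp [ 0.6499 -0.0024  0.0756] dock mm [[-21.5  11.9]] yaw -1.98 q [-0.01  0.54  1.69  0.    0.91  1.6 ]
[256 196   6   5  23] [-23.4  12.2]
[[  2.1   4.4   3.3   2.6   3.7   1.9]
 [  2.2   3.4   3.    1.8   3.1   3.2]
 [  2.6   2.7   3.8   3.3   2.    2.3]
 [  3.9   4.    2.9   3.9   4.3   3.2]
 [  3.3   2.9   5.3   7.6   7.3   3.2]
 [  3.8   2.8   7.7   6.4   6.6   1.9]
 [  4.4   2.3   5.    5.6   2.8   3.1]
 [245.7   3.8   3.    2.5   2.4   1.1]]
```

The chip hasn't moved although the fingers closed fully on its exact spot, so it is mere decor with no substance. I'm going back to push the tray in.

```bash
python3 -m creep '[[-2.9,0.24,0,0],[-2.9,0.24,0,0],[-2.9,0.24,0,0],[-2.9,0.24,0,0],[-2.8,0.24,0,0]]' 27 >/dev/null
python3 -m creep '[[0,0,2.5,0],[0,0,2.5,0],[0,0,1.2,0],[0,0,0.5,0],[0,0,0,0]]'
python3 - <<'E'
from h import *
st();tray(cap('wrist'))
E
```

```text
t: 13.95
tool_pos: [0.5016, -0.0094, 0.0026]
tcp_rot: [1.0, -0.017, -0.002, 0.0]
wrist_force: [0.5, 0.1, -0.3]
opening: 0.0247
gripper_force: 0.0
tcp [ 0.5016 -0.0094  0.0026] dock mm [[-169.5   -0.3]] yaw -1.98 q [-0.02  0.48  2.04 -0.    0.62  1.58]
[ 191    0  132  179 3761] ((-86.41493225097656, 0.8273162841796875), (88.73233032226562, 65.0365219116211), 0.02537548542022705)
```

```bash
python3 -m creep '[[0,0,-0.5,0],[1.2,0,0,0],[0.9,0,0,0],[0.5,0,0,0],[0.5,0,0,0]]' |grep -E "force|tool"
for i in 1 2 3; do python3 -m creep '[[0.5,0,0,0],[0.5,0,0,0],[0.5,0,0,0],[0.5,0,0,0],[0.5,0,0,0]]' |grep -E "force|tool"; done
python3 - <<'E'
from h import *
st()
E
```

```text
tool_pos: [0.5348, -0.0105, 0.0098]
wrist_force: [-0.2, -0.8, 0.4]
gripper_force: 0.4
tool_pos: [0.5592, -0.0113, 0.009]
wrist_force: [-0.4, -0.1, 1.1]
gripper_force: 0.4
tool_pos: [0.5844, -0.0122, 0.009]
wrist_force: [-0.4, -0.4, -0.7]
gripper_force: 0.2
tool_pos: [0.6094, -0.0131, 0.0091]
wrist_force: [0.5, 0.3, -0.4]
gripper_force: 0.2
tcp [ 0.6094 -0.0131  0.0091] dock mm [[-61.7  -0.2]] yaw -1.98 q [-0.02  0.58  1.8   0.    0.76  1.58]
```

Another 6.5 mm to go, in gentle steps while I watch the force.

```bash
python3 -m creep '[[0.3,0,0,0],[0.2,0,0,0],[0,0,0,0]]' |grep -E "force|tool"
for i in 1 2 3; do python3 -m creep '[[0.1,0,0,0],[0.1,0,0,0],[0,0,0,0]]' |grep -E "force|tool"; done
python3 - <<'E'
from h import *
st();tray(cap('wrist'))
E
```

```text
tool_pos: [0.6144, -0.0132, 0.0091]
wrist_force: [0.7, 0.2, -0.1]
gripper_force: 0.0
tool_pos: [0.6159, -0.0133, 0.0091]
wrist_force: [0.4, 0.5, 0.9]
gripper_force: 0.0
tool_pos: [0.6181, -0.0134, 0.0091]
wrist_force: [0.4, -0.1, 0.2]
gripper_force: 0.0
tool_pos: [0.6189, -0.0134, 0.0089]
wrist_force: [-4.5, 0.2, 2.8]
gripper_force: 2.3
tcp [ 0.6189 -0.0134  0.0089] dock mm [[-52.1  -0.3]] yaw -1.98 q [-0.02  0.6   1.78 -0.    0.77  1.58]
[ 196   66  122  156 2777] ((2.1029510498046875, 0.75128173828125), (89.44700622558594, 65.5575180053711), 0.034160081297159195)
```

Contact at the back stop: the force is rising and the tray is within calibration of home. One more press to confirm, then I back off and go to the knob with the fingers shut.

```bash
python3 -m creep '[[0.15,0,0,0],[0,0,0,0]]' |grep -E "force|tool"
python3 -m creep '[[-1.0,0,0,0],[-1.2,0,0,0],[0,0,-2.7,0],[0,0,-2.7,0],[0,0,-2.7,0]]' 0 >/dev/null
for i in 1 2 3 4; do python3 -m creep '[[0,0,0,-7.1],[0,0,0,-7.1],[0,0,0,-7.1],[0,0,0,-7.1],[0,0,0,-7.1]]' >/dev/null; done
python3 -m creep '[[-2.4,-2.2,0,0],[-2.4,-2.2,0,0],[-2.3,-2.2,0,0],[0,0,0,0]]'
python3 - <<'E'
from h import *
st();w=cap('wrist');tray(w);np.savez('w4.npz',**w);cv2.imwrite('pics/k.png',cv2.resize(w['color'][...,::-1],(800,600)))
E
```

```text
tool_pos: [0.6191, -0.0134, 0.0088]
wrist_force: [-9.6, 0.5, 6.6]
gripper_force: 4.7
t: 19.3
tool_pos: [0.6127, -0.1135, 0.0905]
tcp_rot: [0.343, 0.939, -0.0, 0.002]
wrist_force: [-0.7, 0.2, 0.1]
opening: 0.0006
gripper_force: 0.0
tcp [ 0.6127 -0.1135  0.0905] dock mm [[ -54.8 -100.5]] yaw 139.9 q [-0.18  0.48  1.74 -0.    0.91 -1.05]
[329 115 112 117 763] ((0.2547607421875, 0.5722541809082031), (66.64674377441406, 89.44804382324219), 89.9707260131836)
```

View pics/k.png

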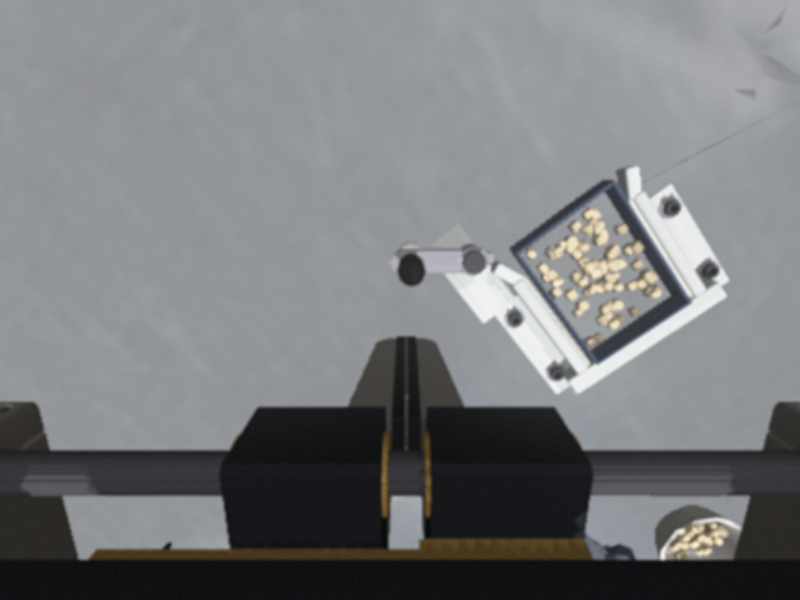

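The tray sits flush against the back stop. The knob is at (412,268), straight ahead of the shut fingers (405,345), with the pivot at (473,260) and the latch arm square to the tool.

Run:
```python
from h import *
w=dict(np.load('w4.npz')); s=sensors.state(); M=R.from_quat(s['tcp_rot']).as_matrix()
for u,v,z in[(412,268,.052),(473,260,.025)]:
    p=ray(w,u/1.5625,v/1.5625,z)[0]; print(D(p)*1e3,'tool',(p-s['tool_pos'])@M*1e3)
```

```text
[[-77.91958252 -79.45489979]] tool [29.4390634   0.99130165 38.20777166]
[[-55.39406281 -53.1540216 ]] tool [28.03192205 35.56451803 65.24197026]
```

```bash
python3 -m creep '[[0,0,2.5,0],[0,0,2.4,0],[0,0,0.95,0],[0,0,0,0],[1.1,0,0,0]]' 
for i in 1 2 3 4; do python3 -m creep '[[0.386,-0.158,0,6],[0.386,-0.158,0,6],[0.386,-0.158,0,6],[0.386,-0.158,0,6],[0.386,-0.158,0,6]]'|grep -E "force|tool"; done
python3 - <<'E'
from h import *
st();w=cap('wrist');np.savez('w5.npz',**w);cv2.imwrite('pics/l.png',cv2.resize(w['color'][...,::-1],(800,600)))
E
```

```text
t: 19.77
tool_pos: [0.6042, -0.1019, 0.0318]
tcp_rot: [0.342, 0.94, 0.0, 0.001]
wrist_force: [-0.1, -0.8, 0.5]
opening: 0.0003
gripper_force: 0.7
tool_pos: [0.5858, -0.0909, 0.0334]
wrist_force: [0.6, -1.4, -0.6]
gripper_force: 0.5
tool_pos: [0.5753, -0.0731, 0.0334]
wrist_force: [0.6, -1.9, 0.6]
gripper_force: 0.4
tool_pos: [0.5749, -0.0524, 0.0333]
wrist_force: [-0.2, -0.9, 0.4]
gripper_force: 0.4
tool_pos: [0.585, -0.0344, 0.0332]
wrist_force: [-0.8, -0.4, 0.1]
gripper_force: 0.4
tcp [ 0.585  -0.0344  0.0332] dock mm [[-85.3 -22.4]] yaw 19.75 q [-0.06  0.52  1.85  0.    0.77  1.16]
```

View pics/l.png

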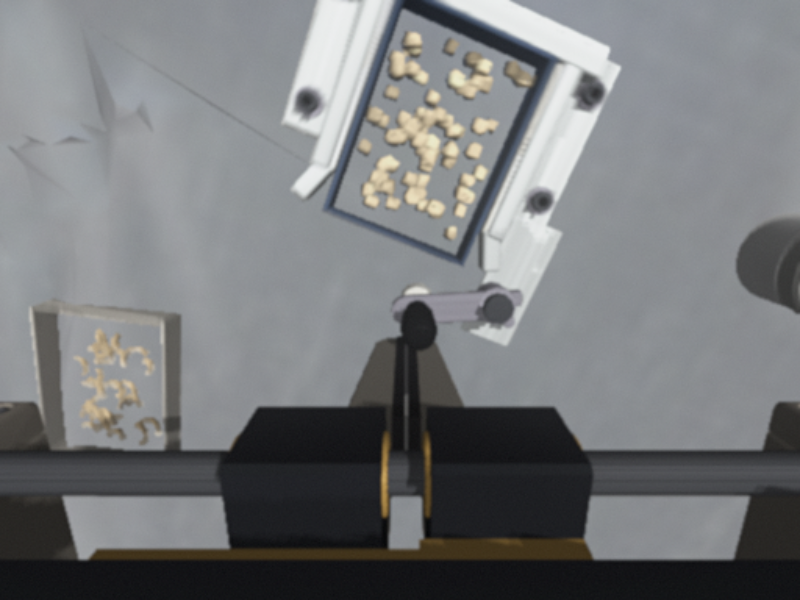

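The latch follows nicely, with the knob at (418,325) and about 22° left before it crosses the mouth. I'll finish the swing gently onto the stop.

```bash
python3 -m creep '[[0.386,-0.158,0,6],[0.386,-0.158,0,6],[0.386,-0.158,0,6],[0.193,-0.079,0,3],[0,0,0,0]]'|grep -E "force|tool"
for i in 1 2 3; do python3 -m creep '[[0.1,0,0,0],[0,0,0,0]]'|grep -E "force|tool"; done
python3 - <<'E'
from h import *
st();w=cap('wrist')
for n in('w5',): pass
np.savez('w6.npz',**w)
E
```

```text
tool_pos: [0.5971, -0.0262, 0.0328]
wrist_force: [0.2, -1.0, -0.2]
gripper_force: 0.0
tool_pos: [0.5978, -0.0268, 0.0323]
wrist_force: [-0.4, 1.0, -0.5]
gripper_force: 0.2
tool_pos: [0.5987, -0.0271, 0.0318]
wrist_force: [-1.6, 0.3, 0.7]
gripper_force: 0.4
tool_pos: [0.5998, -0.0272, 0.0316]
wrist_force: [-0.6, 0.8, 1.0]
gripper_force: 0.4
tcp [ 0.5998 -0.0272  0.0316] dock mm [[-70.7 -14.6]] yaw -0.96 q [-0.05  0.54  1.82  0.    0.79  1.54]
```

Still at friction level, so I'll push on until it meets the stop.

```bash
for i in 1 2 3 4 5; do python3 -m creep '[[0.12,0,0,0],[0,0,0,0]]'|grep -E "wrist|tool"; done
```

```text
tool_pos: [0.6007, -0.0271, 0.0314]
wrist_force: [-0.9, -0.0, 1.1]
tool_pos: [0.6009, -0.0271, 0.0314]
wrist_force: [-5.0, 1.2, 4.0]
tool_pos: [0.6011, -0.0271, 0.0312]
wrist_force: [-8.2, 1.0, 6.0]
tool_pos: [0.6012, -0.027, 0.0311]
wrist_force: [-11.1, 0.7, 7.6]
tool_pos: [0.6014, -0.027, 0.0309]
wrist_force: [-14.1, -0.2, 10.0]
```

On the stop, with the force climbing while nothing moves. I'm backing off and checking.

```bash
python3 -m creep '[[-1.0,0,0,0],[-2,0,0,0],[0,0,-3,0],[0,0,-3,0],[0,0,-3,0]]' >/dev/null; python3 -m creep '[[-2,0,-2,0],[0,0,0,0],[0,0,0,0]]'
python3 - <<'E'
from h import *
st();w=cap('wrist');tray(w);cv2.imwrite('pics/m.png',cv2.resize(w['color'][...,::-1],(800,600)))
E
```

```text
t: 23.95
tool_pos: [0.5564, -0.0265, 0.1427]
tcp_rot: [1.0, -0.009, 0.002, 0.0]
wrist_force: [0.2, 0.6, 0.2]
opening: 0.0003
gripper_force: 0.0
tcp [ 0.5564 -0.0265  0.1427] dock mm [[-114.1  -15.4]] yaw -0.98 q [-0.05  0.33  1.85 -0.    0.96  1.54]
[ 32   9  30  26 304] ((38.263702392578125, 187.80633544921875), (20.13617706298828, 24.67852210998535), 21.865535736083984)
[211  18  69  98 811] ((1.6383895874023438, 0.6319084167480469), (88.24373626708984, 65.48081970214844), 0.1923498958349228)
[412 316  37  43 540] ((-318.7188415527344, -236.2825469970703), (36.38734817504883, 71.14228057861328), 78.01358032226562)
```

View pics/m.png

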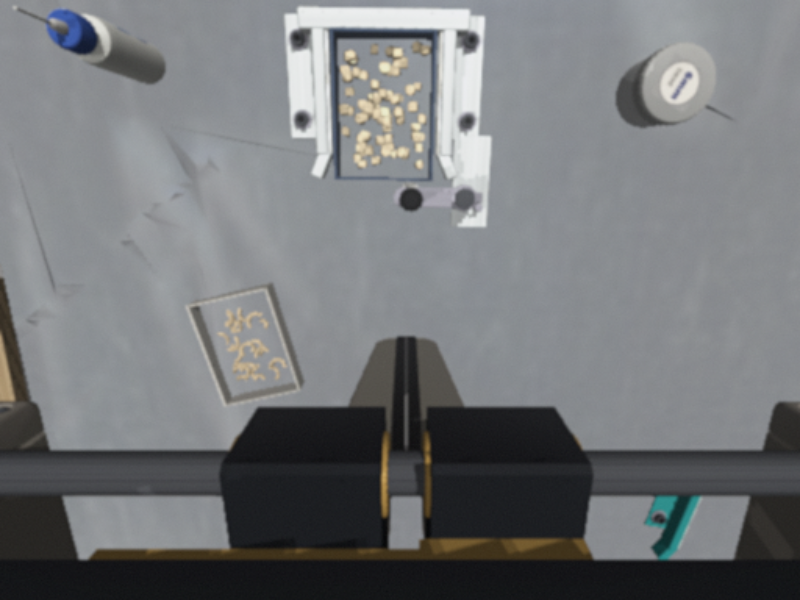

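The tray is home (335–437, 30–180) and the latch lies straight across the mouth, with the knob at (410,198) and the pivot at (465,198). The grey tray, glue and pot are undisturbed, so I'm handing in.

```bash
python3 -c "
from station import workorder; print(workorder.finish_job())"
```

```text
the job is handed in; nothing more can be done
None
```

The blue bead tray is fully home in the aluminium dock and the latch is shut across the mouth against its stop; the grey tray, glue and pot were left where they stood, and the job was handed in at about 24 s (no verdict was returned).

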